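# Stand the toppled spice jars up and close the row

## Robot

A 7-joint arm with a two-finger parallel gripper is mounted at the origin on a cart in front of the work surface, level with it; the furniture and walls round the work are solid. World frame = base frame: x ahead of the robot, y to its left, z up, the work surface at z = 0. Lengths are in m, angles in degrees, forces in N, time in s.
With the tool pointing down it reaches from about 0.425 to 0.875 m from the base axis. Payload 4.7 kg.
Tool frame: the origin (TCP) lies midway between the tips of the shut fingers; the grasp point (between the pads) lies 19 mm behind it; z points along the fingers, x is the direction in which the jaws open and shut, and the axes are right-handed (so a half turn about z gives the same grasp; the last joint's range is limited). The gripper opens to 87 mm and grips with 3 to 60 N. Pads are 19 mm wide; open, the fingers measure 117 mm over their backs; the gripper's body (75 mm by 190 mm) begins 51 mm behind the grasp point.
Start: joints at [-63.593, 18.392, -4.016, 83.108, 1.295, 78.541, -3.26], TCP at [0.281, 0.586, 0.223] pointing down, gripper open.
Joint ranges: [-163.93, 163.93], [-17.29, 119.83], [-79.2, 71.16], [3.27, 140.29], [-89.18, 269.18], [5.43, 117.66], [-154.24, 154.24]. Speed limits (degrees/s): [147.25, 147.25, 180, 180, 180, 180, 180].

## Interface

Orientations are given as [roll, pitch, yaw] about the fixed x, y, z axes, in that order (R = Rz(yaw) Ry(pitch) Rx(roll)).
In Python, from cell import env gives the robot as it stands.
- The arm moves only by the tool arm_command, never from a script. Its argument "steps" is a list of rows, each an object with "delta_pos": the shift along the world's x, y, z in mm, a list of three; "turn": the turn about the world's z in degrees. In form: [{"delta_pos": [tx, ty, tz], "turn": turn}, ...]. A call has 1 to 8 rows; each row is the pose to reach, as a shift and turn from the pose commanded when the call began; what a row does not reach only later rows make up. A row lasts 1/12 s, in which the tool goes at most 41.7 mm and 7.16 degrees, less where a joint would pass 70% of its speed; a pose out of reach is approached as far as the arm can. A call with a gripper value outside its range is refused whole. "gripper" is the finger opening in mm, from 0 to 87, set as the call begins (left out, the last holds). The fingers move at their own pace and stop on an object; "grip_force" is the grip in N (left out, the last holds). Time passes only in rows, so rows that repeat a pose let the fingers close. It gives the time, the measured TCP pose, the force and the opening at its end, in the units of the state.
- env.get_obs(): the state, without advancing time (a new reading comes with each control period).
- env.read_camera(name): name is "scene" or "side" or "wrist"; returns the picture (480x640x3 uint8, blue, green, red); there is no depth.
- env.camera_model(name): a dict with "fx", "fy", "cx", "cy" (pixels), "R" (3x3) and "t" (3): a world point X has camera coordinates R X + t; the wrist camera has in their place "hand_eye" (4x4, takes a point from camera to tool coordinates, whose origin is the TCP and whose axes are the tool frame's). Camera axes: x right, y down, z forward; pixel columns grow to the right and rows downward; lengths in m; the calibration is good to about 2 mm. A picture is of the moment at which its call begins: read the wrist's pose just before it. camera_model takes no time and is no camera call.
- env.sign_off(): hands the job in, once; it reports no verdict.
Trained networks look in the newest picture that a camera, given by its name, has taken for a name from the list of things; names that differ only in an ending like _2 or _b are one class to them, and where a whole thing is asked for, a point or a joint stands for the part that bears it (a point fixed in the world has none). Each returns a list of dicts, best first, with "p" (0 to 1); they miss things now and then, are a little off and sometimes report something else, mostly with a low value. They report only what shows in the picture. A call takes as long as a camera call.
- env.masks_of(camera, thing): "region" (480x640 bool, what is visible of it) and "extent" ([left, top, right, bottom] in pixels, round what is visible of it).
- env.landmark_of(camera, thing): "location" ([column, row] in pixels: a listed point, or the origin of a listed thing).
The state is a dict: "time_s": time; "qpos": joint angles; "joint_velocities": joint speeds; "effort": joint torques, N m; "tool_pos": TCP position; "tool_rot": TCP orientation; "force": force on the tool from outside, world axes, zero at the start; "wrist_torque": the same for the moment, N m; "grip_width": finger opening in m.
Only numpy, scipy, OpenCV 4.12 (cv2) and the standard library are available. Lean on these libraries where they do the work, as an engineer would, in place of code of your own. Each camera call takes 0.05 s, during which the arm holds its last target.

## Task

The stop of the spice tray was left slid back and the two tall spice jars have toppled over in the lane. Stand both of them upright on the floor of the lane again, among the low jars, then slide the stop up along the tray until all four jars stand close together between the end board and the stop, with no loose room left to topple. Leave the low jars standing in the lane and do not disturb the things round the tray.

Things in the scene. Friction and masses are not known exactly. Their poses are not given: they have to be found in the camera images.
- tray: Fixed narrow pale-wood spice tray, 66 x 472 mm. Origin: centre of its underside on the worktop; y along the lane, x across, z up. Lane inside: x -25 to +25, y -228 to +228 mm, floor at z = 4 mm; long side lips 8 mm thick, top at z = 12 mm. End board at y = -228 mm (inner face), 8 mm thick, 45 mm high; the +y end has only a 12 mm lip. The stop rides near the +y end.
- stop (a joint): Travel of the sliding stop (m): 0 = fully back, grows as it moves along the tray's -y towards the end board. Gap from the end board's inner face to the stop's face = 0.388 - value. Starts at 0 to 0.014. Light friction (1.5 N); stays where it is left. The four jars touching in a row take up 174 mm (value 0.214).
- stop_face (a point): Centre line of the stop's jar-side face, 30 mm above the worktop. The face board is wood, 47 mm wide, 10 mm thick (behind this point, to +y), its top 60 mm above the worktop. Axes as the tray's.
- stop_tab (a point): Centre of the stop's thumb tab, 45 mm above the worktop: upright wooden tab, 10 mm thick along the lane, 40 mm wide across, top 55 mm above the worktop, 59 mm behind the face (to +y), on a metal saddle 74 mm wide, top 15 mm above the worktop, that ends 2 mm behind the tab. Pinch it or push it from behind. Axes as the tray's.
- tall_jar_a: Tall round glass spice jar with black cap, 41 mm diameter, 105 mm high (cap 20 mm, same diameter), about 0.11 kg. Origin: centre of its foot; z points from foot to cap. At the start it lies along the lane in the gap between the low jar at the end board and the other low jar, cap towards the stop.
- tall_jar_b: Second tall spice jar, same size and frame. At the start it lies along the lane in the gap between the second low jar and the stop, cap towards the stop.
- low_jar_a: Squat round lidded jar, 46 mm diameter, 40 mm high, about 0.09 kg; origin: centre of its foot, z up. Stands in the lane, either next to the end board or between the two lying jars (the two low jars may be swapped).
- low_jar_b: The other squat jar, same size and frame.
- honey_jar: Bystander: glass honey jar 62 mm wide, 99 mm high, standing left of the tray; origin centre of its foot.
- pepper_mill: Bystander: wooden pepper mill 58 mm diameter, 170 mm high, standing behind the right end of the tray; origin centre of its foot.
- sardine_tin: Bystander: flat oblong tin 63 x 105 mm, 25 mm high, lying behind the tray; origin centre of its foot.
- mug: Bystander: white mug 82 mm diameter, 94 mm high, standing left of the tray; origin centre of its foot.

How it is judged:
By the outcome, as a careful person would: the job done as asked, in the order asked, and still so for the second after the job is handed in, with the robot touching nothing.
It also fails if it takes over 72 s, if anything falls off the work surface, if the arm or the gripper's body presses on something with over 40 N, if the wrist force passes 120 N, or if a joint passes its speed limit or range.

## Working session

There is one attempt and no reset: what is moved stays moved. The work goes in short steps, Python scripts to look and compute and a tool call to move; the robot and the scene stay as the last step left them, time stands still between calls to the robot, and variables do not carry over. Pictures are saved under pics/ and viewed, and the job is handed in when it is done.

Besides the shell and the picture viewer there is one more tool, called after "Emit:" as name(argument=value, ...), one argument or row to a line, values as JSON. arm_command: Moves the arm, as the interface text tells. Its arguments: {"type":"object","properties":{"steps":{"type":"array"},"gripper":{"type":"number"},"grip_force":{"type":"number"}},"required":["steps"]}

```bash
ls; mkdir -p pics; python3 - <<'E'
from cell import env
import cv2
for n in ["scene","side","wrist"]:
    im=env.read_camera(n); cv2.imwrite(f"pics/{n}0.png",im)
    m=env.camera_model(n); print(n,m)
o=env.get_obs(); print(o)
E
```

```text
pics
scene {'fx': 536.2224541909666, 'fy': 536.2224541909666, 'cx': 307.4063097665852, 'cy': 234.5888098881836, 'R': array([[-0.59441414, -0.80403223,  0.01428306],
       [-0.4555191 ,  0.32201801, -0.82994383],
       [ 0.66270218, -0.49983656, -0.55766409]]), 't': array([0.30708383, 0.28187785, 0.98834245])}
side {'fx': 518.7911806174203, 'fy': 518.7911806174203, 'cx': 320.3772990244524, 'cy': 238.13274929684297, 'R': array([[ 0.86353196, -0.50385525, -0.02103421],
       [-0.28169174, -0.4473409 , -0.84884385],
       [ 0.41828496,  0.73892896, -0.52822503]]), 't': array([-0.44022978,  0.21634081,  0.9176527 ])}
wrist {'fx': 417.24805362458306, 'fy': 417.24805362458306, 'cx': 317.27716683493054, 'cy': 245.31472987799626, 'hand_eye': array([[ 9.99999702e-01, -5.38899526e-04, -5.52749683e-04,
        -2.33375671e-04],
       [ 6.80355694e-04,  9.53565823e-01,  3.01183927e-01,
        -8.27672609e-02],
       [ 3.64775330e-04, -3.01184214e-01,  9.53565906e-01,
        -1.62130309e-01],
       [ 0.00000000e+00,  0.00000000e+00,  0.00000000e+00,
         1.00000000e+00]])}
{'time_s': 0.15, 'qpos': array([-63.59259283,  18.43015522,  -4.01667483,  83.15560598,
         1.29413488,  78.54108569,  -3.26073434]), 'joint_velocities': array([ 0.05223465, -0.17670768,  0.04906279, -0.2770942 ,  0.00047971,
       -0.04043011, -0.00792204]), 'effort': array([-5.13358391e-04, -4.91796970e+01, -4.05051699e-01, -3.12878644e+01,
       -6.41052774e-02,  4.05236450e-02,  1.21979815e-04]), 'tool_pos': array([0.28070673, 0.58582558, 0.22173165]), 'tool_rot': array([1.79996310e+02, 8.16779479e-02, 6.44020901e+01]), 'force': array([ 0.98263635, -0.01349839,  0.13448153]), 'wrist_torque': array([-0.01159721,  0.01193569,  0.00475676]), 'grip_width': 0.08709376052027916}
```

View pics/scene0.png

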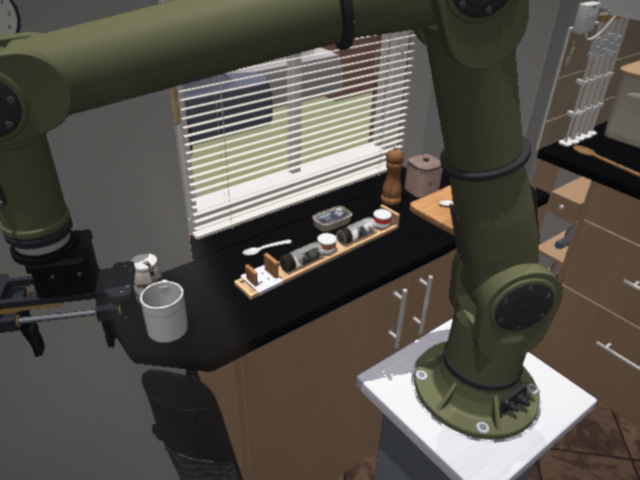

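View pics/side0.png

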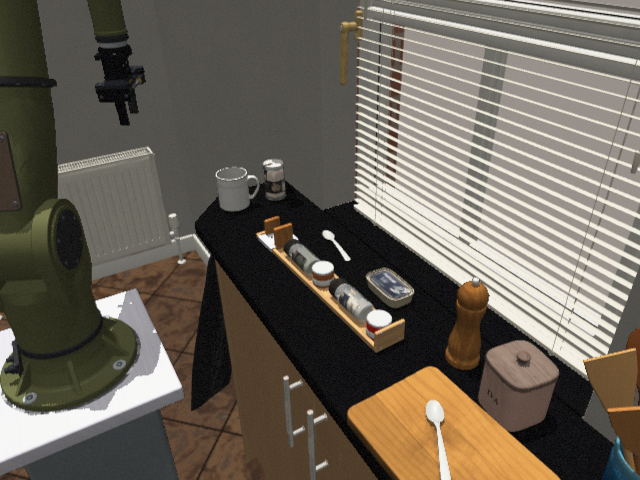

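View pics/wrist0.png

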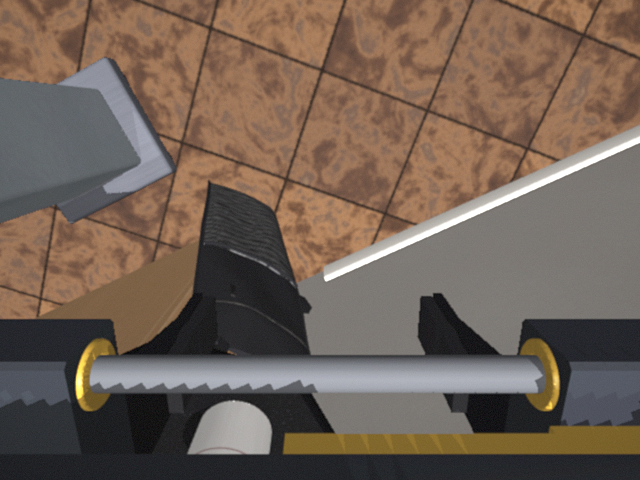

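```bash
cat > h.py <<'E'
import numpy as np, cv2
from cell import env
from scipy.spatial.transform import Rotation as Ro
def cam(n,obs=None):
    m=env.camera_model(n)
    K=np.array([[m['fx'],0,m['cx']],[0,m['fy'],m['cy']],[0,0,1]])
    if 'R' in m: return K,np.array(m['R']),np.array(m['t'])
    o=obs or env.get_obs()
    T=np.eye(4);T[:3,:3]=Ro.from_euler('xyz',o['tool_rot'],degrees=True).as_matrix();T[:3,3]=o['tool_pos']
    C=T@m['hand_eye']; R=C[:3,:3].T
    return K,R,-R@C[:3,3]
def onz(c,px,z):
    K,R,t=c; d=R.T@np.linalg.inv(K)@np.array([px[0],px[1],1.]); o=-R.T@t
    return o+d*(z-o[2])/d[2]
def proj(c,X):
    K,R,t=c; p=(R@np.atleast_2d(X).T).T+t; q=(K@p.T).T; return q[:,:2]/q[:,2:]
def tri(c1,p1,c2,p2):
    P=[c[0]@np.c_[c[1],c[2]] for c in(c1,c2)]
    X=cv2.triangulatePoints(P[0],P[1],np.array(p1,float).reshape(2,1),np.array(p2,float).reshape(2,1)).ravel();return X[:3]/X[3]
E
python3 - <<'E'
from h import *
Z={'tray':0,'stop_face':.03,'stop_tab':.045,'tall_jar_a':.0245,'low_jar_a':.004,'honey_jar':0,'pepper_mill':0,'sardine_tin':0,'mug':0}
for n in ["scene","side"]:
    c=cam(n)
    for k,z in Z.items():
        for d in env.landmark_of(n,k):
            print(n,k,round(d['p'],2),np.round(d['location'],1),np.round(onz(c,d['location'],z)*1000))
E
```

```text
scene tray 0.83 [321.8 255.7] [488. -23.   0.]
scene stop_face 0.64 [275.9 264.9] [489. 111.  30.]
scene stop_tab 0.9 [249.1 271.1] [488. 184.  45.]
scene tall_jar_a 0.89 [370.8 226.4] [ 490. -185.   24.]
scene tall_jar_a 0.64 [315.9 248.9] [492.  -7.  24.]
scene low_jar_a 0.69 [323.9 249.9] [500. -39.   4.]
scene low_jar_a 0.58 [380.6 227.4] [ 494. -225.    4.]
scene honey_jar 0.82 [151.5 299.2] [577. 382.   0.]
scene pepper_mill 0.96 [391.8 197.8] [ 596. -366.    0.]
scene pepper_mill 0.7 [318.6 250.5] [510. -30.   0.]
scene pepper_mill 0.44 [150.4 296.8] [586. 381.   0.]
scene sardine_tin 0.9 [336.  224.1] [ 580. -143.    0.]
scene mug 0.97 [166.  322.5] [490. 387.  -0.]
scene mug 0.17 [332.5 224.5] [ 584. -134.    0.]
side tray 0.69 [318.8 282.5] [487. -33.   0.]
side stop_face 0.94 [285.2 235.8] [492. 129.  30.]
side stop_tab 0.7 [270.4 224.5] [475. 171.  45.]
side stop_tab 0.46 [460.7 358.2] [ 551. -383.   45.]
side tall_jar_a 0.76 [317.3 270.1] [490. -22.  24.]
side tall_jar_a 0.69 [368.8 312.7] [ 503. -192.   24.]
side low_jar_a 0.92 [378.1 332.4] [ 500. -228.    4.]
side low_jar_a 0.73 [321.9 278.2] [497. -28.   4.]
side honey_jar 0.72 [271.6 194.3] [581. 392.   0.]
side pepper_mill 0.9 [461.1 358.1] [ 587. -353.    0.]
side sardine_tin 0.86 [389.1 296.2] [ 585. -148.    0.]
side mug 0.73 [237.8 202.2] [482. 399.   0.]
```

Emit:
arm_command(
  steps=[
    {"delta_pos":[13,-35,10],"turn":-6},
    {"delta_pos":[26,-75,20],"turn":-13},
    {"delta_pos":[39,-115,30],"turn":-20},
    {"delta_pos":[52,-155,40],"turn":-27},
    {"delta_pos":[65,-195,50],"turn":-34},
    {"delta_pos":[78,-235,60],"turn":-41},
    {"delta_pos":[91,-275,70],"turn":-48},
    {"delta_pos":[104,-310,80],"turn":-55},
  ],
)

```text
time_s: 1.72
tool_pos: [0.3828, 0.2799, 0.3016]
tool_rot: [-180.0, -0.0, 9.1]
force: [0.9, 0.8, -0.4]
grip_width: 0.0872
```

Emit:
arm_command(
  steps=[
    {"delta_pos":[13,-35,0],"turn":-6},
    {"delta_pos":[26,-70,0],"turn":-9},
    {"delta_pos":[39,-105,0],"turn":-9},
    {"delta_pos":[52,-140,0],"turn":-9},
    {"delta_pos":[65,-175,0],"turn":-9},
    {"delta_pos":[78,-210,0],"turn":-9},
    {"delta_pos":[91,-240,0],"turn":-9},
    {"delta_pos":[104,-270,0],"turn":-9},
  ],
)

```text
time_s: 2.38
tool_pos: [0.4871, 0.01, 0.3014]
tool_rot: [-180.0, -0.1, 0.4]
force: [-0.2, 0.2, 0.4]
grip_width: 0.0871
```

```bash
python3 - <<'E'
from h import *
for i in range(2):
    o=env.get_obs();im=env.read_camera('wrist')
cv2.imwrite('pics/w1.png',im)
print(np.round(o['tool_pos'],4),np.round(o['tool_rot'],2),np.round(o['qpos'],1),o['time_s'],np.round(o['force'],2))
c=cam('wrist',o)
Z={'tray':0,'stop_face':.03,'stop_tab':.045,'tall_jar_a':.0245,'low_jar_a':.004,'sardine_tin':0}
for k,z in Z.items():
    for d in env.landmark_of('wrist',k):
        print(k,round(d['p'],2),np.round(d['location'],1),np.round(onz(c,d['location'],z)*1000))
E
```

```text
[0.4891 0.0024 0.3015] [ 1.7978e+02 -1.9000e-01 -1.5000e-01] [-35.2  -4.6  29.9  99.1   2.6  84.8  -5.7] 2.4333 [ 1.91 -6.17  0.64]
tray 0.78 [317.3 215.6] [490. -27.   0.]
stop_face 0.59 [311.9  73.7] [485. 121.  30.]
tall_jar_a 0.87 [319.2 207.7] [492. -12.  25.]
tall_jar_a 0.74 [322.5 356. ] [ 496. -195.   25.]
low_jar_a 0.97 [317.9 227. ] [491. -39.   4.]
sardine_tin 0.8 [403.6 302. ] [ 595. -136.    0.]
```

View pics/w1.png

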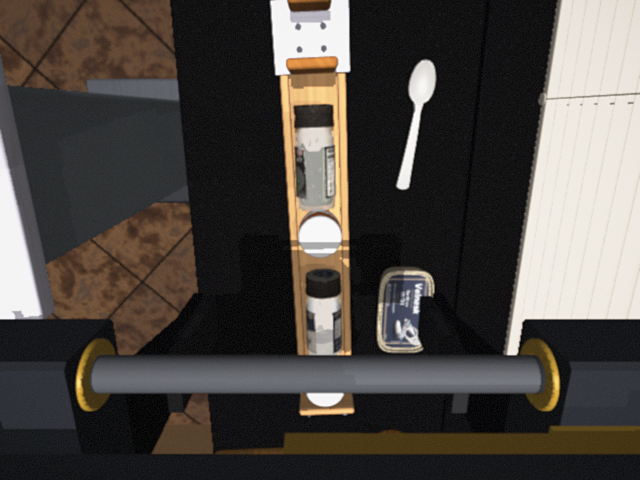

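```bash
python3 - <<'E'
from h import *
im=cv2.imread('pics/w1.png')
v=cv2.resize(im[60:260,270:370],None,fx=4,fy=3,interpolation=cv2.INTER_CUBIC);cv2.imwrite('pics/w1a.png',v)
v=cv2.resize(im[250:420,270:370],None,fx=4,fy=3.5,interpolation=cv2.INTER_CUBIC);cv2.imwrite('pics/w1b.png',v)
hs=cv2.cvtColor(im,cv2.COLOR_BGR2HSV)
for r in [85,100,150,200,240,260,300,340]:
    row=im[r,270:370].astype(int).sum(1); on=np.where(row>150)[0]+270
    print(r,on.min(),on.max())
E
```

```text
85 280 346
100 281 346
150 284 347
200 287 348
240 290 349
260 292 349
300 294 349
340 297 350
```

View pics/w1a.png

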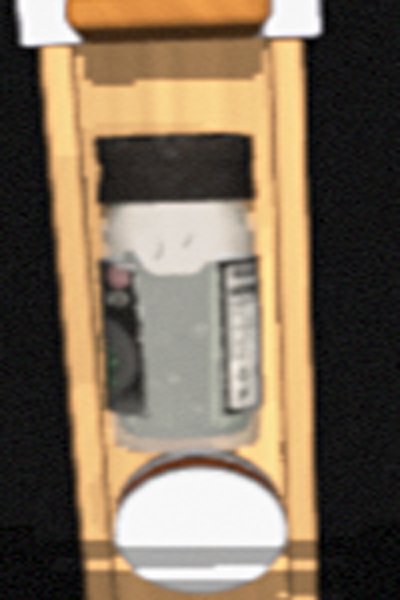

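View pics/w1b.png

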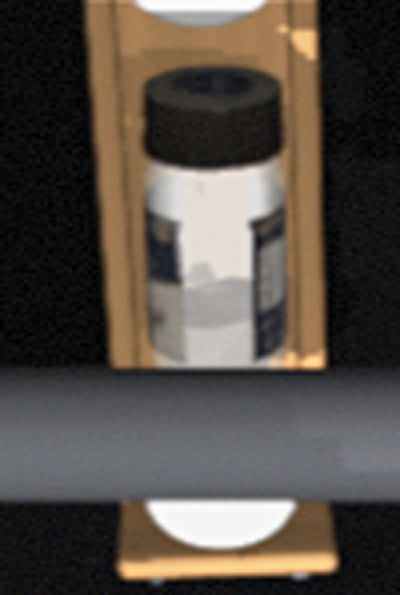

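```bash
python3 - <<'E'
from h import *
# pose when w1 taken
o={'tool_pos':np.array([0.4891,.0024,.3015]),'tool_rot':np.array([179.78,-.19,-.15])}
c=cam('wrist',o)
L=[];
for r,l,q in [(85,280,346.5),(100,281,347),(150,284,348),(200,287,349),(240,290,350),(260,291.5,350),(300,294,350.5),(340,297,351)]:
    a=onz(c,(l,r),.012);b=onz(c,(q,r),.012);L.append((a+b)/2);print(np.round(a*1e3,1),np.round(b*1e3,1))
L=np.array(L);p=np.polyfit(L[:,1],L[:,0],1);print('x=%.4f y + %.4f'%tuple(p),'yaw',np.degrees(-p[0]))
for n,px,z in [('endboard top outer',(325,250+575/3.5),.045),('b cap top edge',(314,105),.04),('b foot',(316,60+445/3),.0245),('a cap edge',(323,269),.045),('a cap/glass seam',(323,250+160/3.5),.045),('b seam',(314,60+202/3),.045),('stop face top edge',(312,60+38/3),.06),('low mid near edge',(320,60+590/3),.044),('low mid far',(320,60+458/3),.044),('low end near',(325,250+548/3.5),.044)]:
    print(n,np.round(onz(c,px,z)*1e3,1))
o=env.get_obs();print(o['tool_pos'],o['tool_rot'])
E
```

```text
[453.  111.6  12. ] [520.2 111.4  12. ]
[453.6  97.3  12. ] [521.   97.1  12. ]
[455.3  47.3  12. ] [523.   47.1  12. ]
[457.1  -6.4  12. ] [525.1  -6.6  12. ]
[459.3 -52.3  12. ] [527.2 -52.6  12. ]
[460.5 -76.3  12. ] [527.7 -76.6  12. ]
[ 462.3 -126.7   12. ] [ 529.3 -127.    12. ]
[ 464.9 -180.3   12. ] [ 531.  -180.7   12. ]
x=-0.0388 y + 0.4910 yaw 2.220564934088368
endboard top outer [ 498.7 -262.8   45. ]
b cap top edge [487.4  91.9  40. ]
b foot [488.8 -13.   24.5]
a cap edge [496.1 -74.9  45. ]
a cap/glass seam [ 496.1 -106.1   45. ]
b seam [487.3  71.4  45. ]
stop face top edge [485.8 119.1  60. ]
low mid near edge [492.9 -61.2  44. ]
low mid far [492.9 -13.2  44. ]
low end near [ 498.7 -252.4   44. ]
[0.48647594 0.01349072 0.30092018] [-1.79988765e+02  4.49539267e-03  5.56393613e-01]
```

```bash
python3 - <<'E'
from h import *
for i in range(3):
    o=env.get_obs();im=env.read_camera('wrist');print(o['time_s'],o['tool_pos'],o['tool_rot'],o['force'])
cv2.imwrite('pics/w2.png',im)
c=cam('wrist',o);L=[]
for r in [85,100,150,200,240,260,300,340]:
    row=im[r,270:370].astype(int).sum(1); on=np.where(row>150)[0]+270
    a=onz(c,(on.min()-.0,r),.012);b=onz(c,(on.max()+1,r),.012);L.append((a+b)/2);print(r,on.min(),on.max(),np.round(a*1e3,1),np.round(b*1e3,1))
L=np.array(L);p=np.polyfit(L[:,1],L[:,0],1);print('x=%.4f y + %.4f'%tuple(p),'yaw',np.degrees(-p[0]))
v=cv2.resize(im[60:260,270:370],None,fx=4,fy=3,interpolation=cv2.INTER_CUBIC)
w=cv2.resize(im[250:450,270:370],None,fx=4,fy=3,interpolation=cv2.INTER_CUBIC);cv2.imwrite('pics/w2a.png',np.hstack([v,w]))
np.save('o2.npy',np.r_[o['tool_pos'],o['tool_rot']])
E
```

```text
2.7833 [0.48647594 0.01349072 0.30092018] [-1.79988765e+02  4.49539267e-03  5.56393613e-01] [ 0.3272114  -0.51837484 -0.10553543]
2.8333 [0.48652407 0.01339922 0.30095089] [-1.79990813e+02  8.11795554e-05  5.49235941e-01] [-0.04767755 -0.94244767  0.15659101]
2.8833 [0.48657257 0.01317326 0.3009647 ] [-1.79994177e+02 -4.26061032e-03  5.29725513e-01] [ 0.88877266  0.20846044 -0.62253068]
85 279 354 [447.2 123.1  12. ] [524.  123.7  12. ]
100 285 350 [453.1 108.8  12. ] [520.5 109.4  12. ]
150 287 350 [454.4  58.9  12. ] [522.1  59.4  12. ]
200 290 351 [457.    5.3  12. ] [525.    5.9  12. ]
240 292 351 [458.8 -40.5  12. ] [526.5 -39.9  12. ]
260 293 351 [459.7 -64.4  12. ] [527.3 -63.9  12. ]
300 295 350 [ 461.6 -114.6   12. ] [ 527.8 -114.    12. ]
340 297 351 [ 463.6 -168.    12. ] [ 530.8 -167.5   12. ]
x=-0.0386 y + 0.4908 yaw 2.214474074571874
```

View pics/w2a.png

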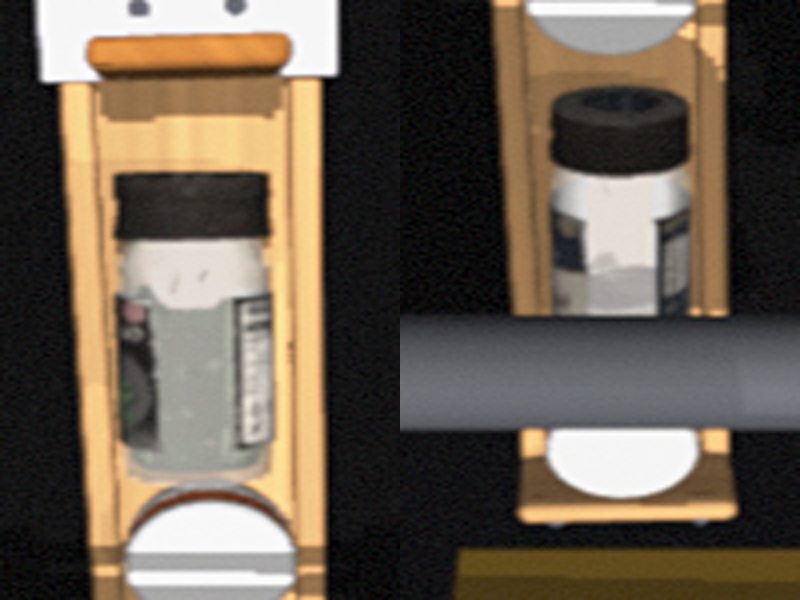

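```bash
python3 - <<'E'
from h import *
a=np.load('o2.npy');o={'tool_pos':a[:3],'tool_rot':a[3:]}
c=cam('wrist',o)
f=lambda u,v,s=0:(270+(u-s)/4,(60 if s==0 else 250)+v/3)
for n,px,z in [('b cap top edge',f(193,174),.042),('b seam',f(193,238),.045),('b foot',f(197,475),.03),('stop face top edge',f(190,75),.06),
 ('low mid far',f(212,485),.044),('low mid near',f(611,52,400),.044),('a cap top',f(620,88,400),.045),('a seam',f(620,172,400),.045),('low end near',f(622,498,400),.044),('endboard top inner?',f(625,502,400),.045),('endboard outer top',f(628,520,400),.045)]:
    X=onz(c,px,z)*1e3; print(n,np.round(X,1),'off-centre',round(X[0]-490.8+.0386*X[1],1))
cs,cd=cam('scene'),cam('side')
for y in(-.03,): print()
E
```

```text
b cap top edge [487.1  91.8  42. ] off-centre -0.2
b seam [487.3  72.   45. ] off-centre -0.7
b foot [489.1 -10.7  30. ] off-centre -2.1
stop face top edge [486.1 120.5  60. ] off-centre -0.0
low mid far [493.  -10.7  44. ] off-centre 1.7
low mid near [493.3 -61.1  44. ] off-centre 0.2
a cap top [495.9 -74.5  45. ] off-centre 2.2
a seam [ 496.4 -107.8   45. ] off-centre 1.4
low end near [ 499.1 -252.9   44. ] off-centre -1.5
endboard top inner? [ 500. -254.   45.] off-centre -0.6
endboard outer top [ 501.  -262.7   45. ] off-centre 0.1
```

Emit:
arm_command(
  steps=[
    {"delta_pos":[0,20,-35],"turn":1.7},
    {"delta_pos":[1,40,-70],"turn":1.7},
    {"delta_pos":[1,60,-105],"turn":1.7},
    {"delta_pos":[1,71,-145],"turn":1.7},
    {"delta_pos":[1,71,-185],"turn":1.7},
    {"delta_pos":[1,71,-221],"turn":1.7},
    {"delta_pos":[1,71,-221],"turn":1.7},
    {"delta_pos":[1,71,-221],"turn":1.7},
  ],
  gripper=62,
)

```text
time_s: 3.6
tool_pos: [0.4864, 0.0828, 0.079]
tool_rot: [179.9, 0.2, 2.1]
force: [-0.7, 0.3, 0.9]
grip_width: 0.0619
```

```bash
python3 - <<'E'
from h import *
im=env.read_camera('wrist');o=env.get_obs();print(o['tool_pos'],o['tool_rot'],o['force'])
cv2.imwrite('pics/w3.png',im)
E
```

```text
[0.48844972 0.08319182 0.08116177] [ 1.79992626e+02 -4.66613879e-02  2.10861371e+00] [ 0.58514966 -0.39953667  0.79097217]
```

View pics/w3.png

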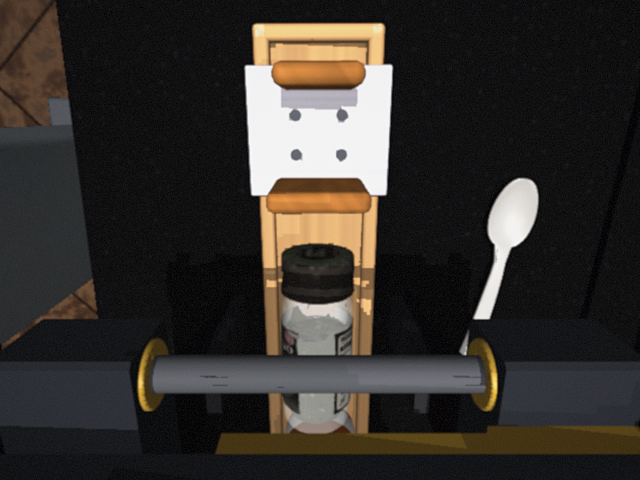

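```bash
python3 - <<'E'
from h import *
o=env.get_obs();c=cam('wrist',o)
print(proj(c,[[.4875,.092,.0245],[.4875,.072,.045],[.4875,.092,.045],[.4875,-.013,.0245],o['tool_pos'],[.486,.1205,.06]]))
E
```

```text
[[315.7661713  253.51577592]
 [314.3304189  302.46973869]
 [315.67255346 266.47051301]
 [309.92039717 411.57111353]
 [316.95058021 315.13135434]
 [314.47525616 218.80058461]]
```

Emit:
arm_command(
  steps=[
    {"delta_pos":[0,1,-30],"turn":0},
    {"delta_pos":[0,1,-50],"turn":0},
    {"delta_pos":[0,1,-65],"turn":0},
    {"delta_pos":[0,1,-65],"turn":0},
    {"delta_pos":[0,1,-65],"turn":0},
  ],
)

```text
time_s: 4.07
tool_pos: [0.4896, 0.0845, 0.0171]
tool_rot: [-179.9, -0.2, 2.1]
force: [1.7, -0.9, -0.2]
grip_width: 0.0623
```

Emit:
arm_command(
  steps=[
    {"delta_pos":[0,0,0],"turn":0},
    {"delta_pos":[0,0,0],"turn":0},
    {"delta_pos":[0,0,0],"turn":0},
    {"delta_pos":[0,0,0],"turn":0},
    {"delta_pos":[0,0,0],"turn":0},
    {"delta_pos":[0,0,0],"turn":0},
    {"delta_pos":[0,0,0],"turn":0},
  ],
  gripper=30,
  grip_force=4,
)

```text
time_s: 4.65
tool_pos: [0.4884, 0.0842, 0.0157]
tool_rot: [-180.0, -0.1, 2.1]
force: [-0.4, 0.8, 6.3]
grip_width: 0.0406
```

Emit:
arm_command(
  steps=[
    {"delta_pos":[0,0,5],"turn":0},
    {"delta_pos":[0,0,10],"turn":0},
    {"delta_pos":[0,0,15],"turn":0},
    {"delta_pos":[0,0,20],"turn":0},
    {"delta_pos":[0,0,25],"turn":0},
    {"delta_pos":[0,0,30],"turn":0},
    {"delta_pos":[0,0,35],"turn":0},
    {"delta_pos":[0,0,40],"turn":0},
  ],
)

```text
time_s: 5.32
tool_pos: [0.4878, 0.084, 0.0555]
tool_rot: [-180.0, -0.0, 2.1]
force: [-0.6, -0.3, -1.4]
grip_width: 0.0406
```

```bash
python3 - <<'E'
from h import *
a=env.read_camera('wrist');b=env.read_camera('side');s=env.read_camera('scene')
o=env.get_obs();print(o['tool_pos'],o['tool_rot'],o['force'],o['grip_width'])
b=cv2.resize(b[180:360,220:440],(733,600))
cv2.imwrite('pics/w4.png',a);cv2.imwrite('pics/s4.png',b);cv2.imwrite('pics/c4.png',cv2.resize(s[180:310,220:420],(800,520)))
E
```

```text
[0.48827109 0.08428907 0.05556738] [-1.79965497e+02 -7.59692459e-02  2.10785966e+00] [ 0.36860743 -0.13364026  0.14764232] 0.040398322693648084
```

View pics/s4.png

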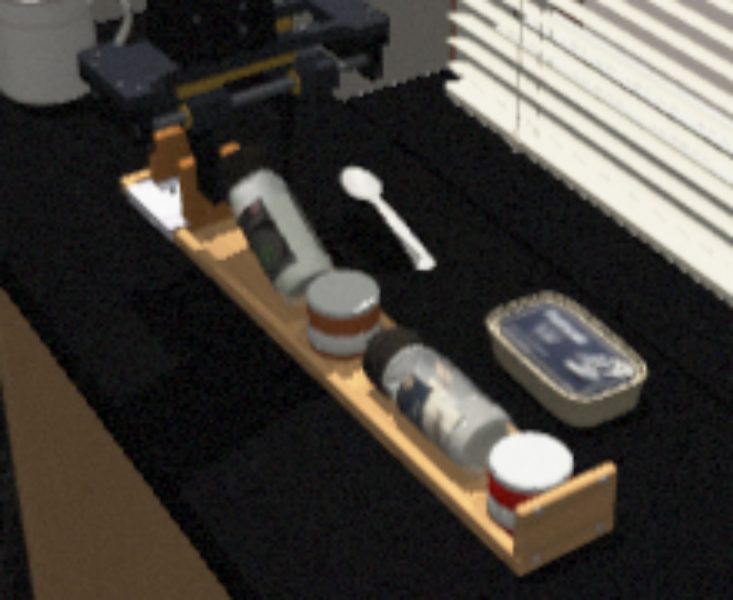

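View pics/c4.png

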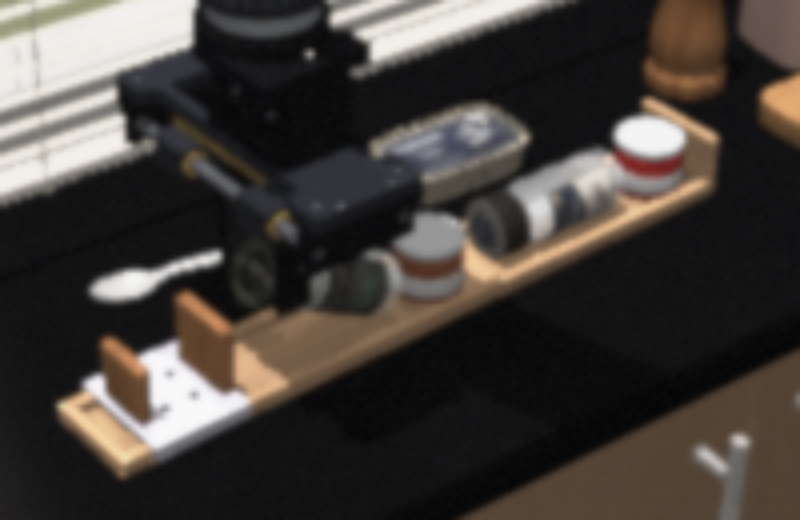

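Emit:
arm_command(
  steps=[
    {"delta_pos":[0,0,6],"turn":0},
    {"delta_pos":[0,0,12],"turn":0},
    {"delta_pos":[0,0,18],"turn":0},
    {"delta_pos":[0,0,24],"turn":0},
    {"delta_pos":[0,0,30],"turn":0},
    {"delta_pos":[0,0,36],"turn":0},
    {"delta_pos":[0,0,40],"turn":0},
    {"delta_pos":[0,0,40],"turn":0},
  ],
)

```text
time_s: 6.13
tool_pos: [0.4885, 0.0842, 0.0961]
tool_rot: [-180.0, -0.1, 2.1]
force: [0.3, 0.1, -1.2]
grip_width: 0.041
```

```bash
cat > look.py <<'E'
import sys
from h import *
k=sys.argv[1]
b=env.read_camera('side');s=env.read_camera('scene')
o=env.get_obs();print(o['time_s'],o['tool_pos'],o['tool_rot'],o['force'],o['grip_width'])
b=cv2.resize(b[170:360,220:430],(442,400),interpolation=cv2.INTER_CUBIC)
s=cv2.resize(s[180:310,230:420],(358,245),interpolation=cv2.INTER_CUBIC)
v=np.zeros((400,800,3),np.uint8);v[:,:442]=b;v[:245,442:]=s
cv2.imwrite(f'pics/{k}.png',v)
E
python3 look.py l5
```

```text
6.2333 [0.48781445 0.08407046 0.09508822] [-1.79992608e+02 -1.81809515e-02  2.10757956e+00] [-0.6305065   0.76621272 -0.20626963] 0.040689665788432756
```

View pics/l5.png

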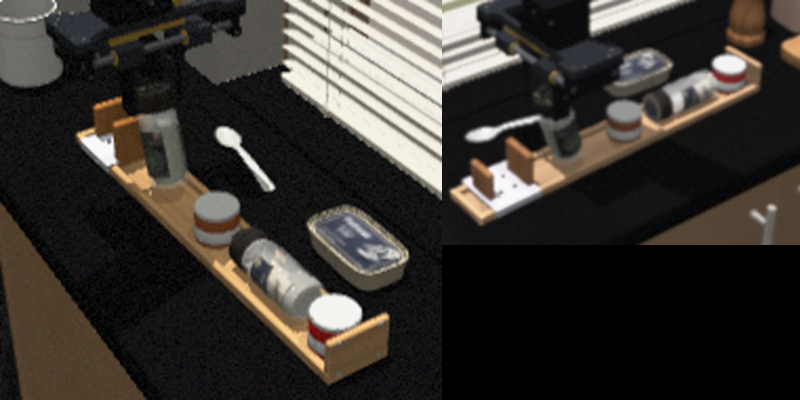

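Emit:
arm_command(
  steps=[
    {"delta_pos":[0,0,-2],"turn":0},
    {"delta_pos":[0,-5,-2],"turn":0},
    {"delta_pos":[0,-10,-2],"turn":0},
    {"delta_pos":[0,-14,-2],"turn":0},
    {"delta_pos":[0,-18,-3],"turn":0},
    {"delta_pos":[0,-22,-3],"turn":0},
    {"delta_pos":[0,-22,-3],"turn":0},
  ],
)

```text
time_s: 6.82
tool_pos: [0.4877, 0.0607, 0.0919]
tool_rot: [180.0, 0.0, 2.0]
force: [0.6, 0.4, -1.0]
grip_width: 0.0405
```

```bash
python3 look.py l6; python3 - <<'E'
from h import *
b=env.read_camera('side')
o=env.get_obs();p=o['tool_pos'];y=p[1]
c=cam('side')
# overlay: upright cylinder outline at gripped position and axis
x=p[0]
for z in(.004,.109):
    a=np.linspace(0,2*np.pi,60);q=proj(c,np.c_[x+.0205*np.cos(a),y+.0205*np.sin(a),np.full(60,z)])
    q=((q-[240,150])*8); cv2.polylines
    if z==.004:Q=[q]
    else:Q.append(q)
v=cv2.resize(b[150:290,240:340],None,fx=6,fy=6*.7,interpolation=cv2.INTER_CUBIC)
for q in Q:
    q=(q/8*[6,4.2]).astype(np.int32);cv2.polylines(v,[q],True,(0,255,0),1)
cv2.imwrite('pics/t6.png',v)
E
```

```text
6.9167 [0.48781808 0.06178657 0.09199316] [-1.79991898e+02 -6.72707364e-03  2.06488866e+00] [ 0.39349674  0.39045308 -0.85165683] 0.040769609830251
```

View pics/t6.png

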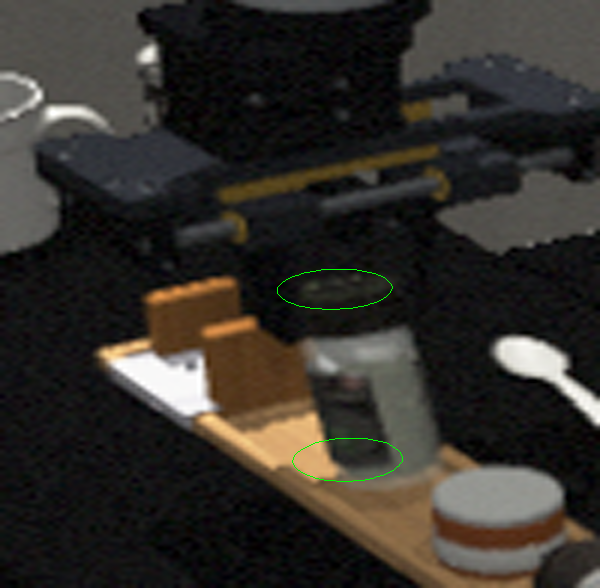

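Emit:
arm_command(
  steps=[
    {"delta_pos":[0,0,-2],"turn":0},
    {"delta_pos":[0,-4,-2],"turn":0},
    {"delta_pos":[0,-8,-2],"turn":0},
    {"delta_pos":[0,-12,-2],"turn":0},
    {"delta_pos":[0,-16,-2],"turn":0},
    {"delta_pos":[0,-20,-2],"turn":0},
    {"delta_pos":[0,-20,-2],"turn":0},
  ],
)

```text
time_s: 7.55
tool_pos: [0.4878, 0.0407, 0.09]
tool_rot: [180.0, -0.0, 2.0]
force: [0.0, -0.3, -1.6]
grip_width: 0.0407
```

```bash
cat > tilt.py <<'E'
import sys
from h import *
k=sys.argv[1]
b=env.read_camera('side')
o=env.get_obs();p=o['tool_pos'];x,y=p[:2];print(o['time_s'],p,o['tool_rot'],o['force'],o['grip_width'])
if len(sys.argv)>2: x,y=map(float,sys.argv[2:4])
c=cam('side');u0=int(proj(c,[[x,y,.05]])[0][0])-50;v0=int(proj(c,[[x,y,.05]])[0][1])-70
v=cv2.resize(b[v0:v0+140,u0:u0+100],None,fx=6,fy=4.2,interpolation=cv2.INTER_CUBIC)
for z in(.004,.109):
    a=np.linspace(0,2*np.pi,60);q=proj(c,np.c_[x+.0205*np.cos(a),y+.0205*np.sin(a),np.full(60,z)])
    cv2.polylines(v,[((q-[u0,v0])*[6,4.2]).astype(np.int32)],True,(0,255,0),1)
cv2.imwrite(f'pics/{k}.png',v)
E
python3 tilt.py t7
```

```text
7.6 [0.48783022 0.0413006  0.09001839] [ 1.79997039e+02 -1.06672035e-02  2.02779477e+00] [-0.43194746  0.12727131 -1.92931834] 0.04065107000559352
```

View pics/t7.png

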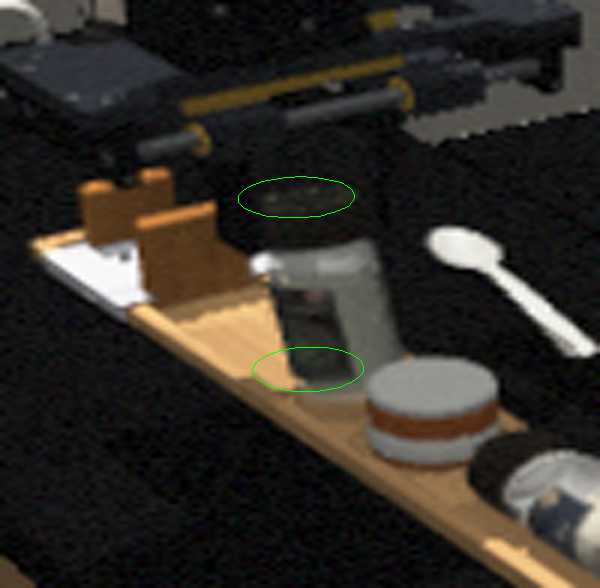

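Emit:
arm_command(
  steps=[
    {"delta_pos":[0,0,-1],"turn":0},
    {"delta_pos":[0,0,-2],"turn":0},
    {"delta_pos":[0,0,-3],"turn":0},
    {"delta_pos":[0,0,-4],"turn":0},
    {"delta_pos":[0,0,-4],"turn":0},
  ],
)

```text
time_s: 8.02
tool_pos: [0.4888, 0.0426, 0.0869]
tool_rot: [-180.0, -0.1, 2.1]
force: [-1.3, 0.5, 4.4]
grip_width: 0.0409
```

```bash
python3 tilt.py t8
```

```text
8.0667 [0.48879703 0.04254699 0.0868887 ] [-1.79967484e+02 -1.19493520e-01  2.13681931e+00] [ 0.75626065 -0.06365232  5.32590843] 0.04097040785815016
```

View pics/t8.png

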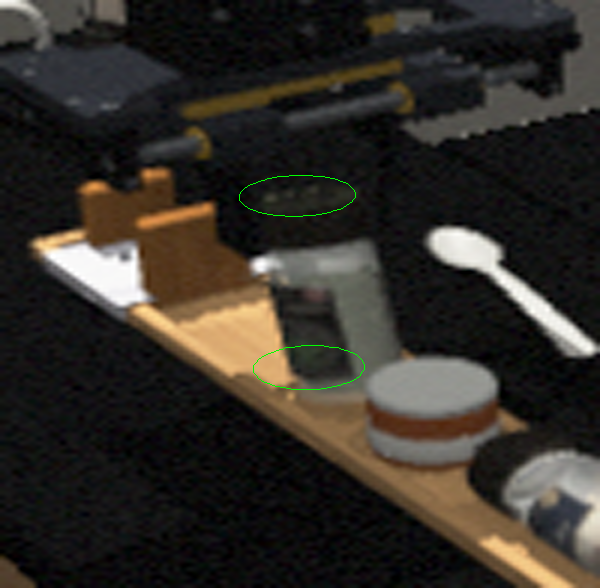

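Emit:
arm_command(
  steps=[
    {"delta_pos":[0,-3,0],"turn":0},
    {"delta_pos":[0,-6,0],"turn":0},
    {"delta_pos":[0,-9,0],"turn":0},
    {"delta_pos":[0,-12,0],"turn":0},
    {"delta_pos":[0,-15,-1],"turn":0},
    {"delta_pos":[0,-18,-1],"turn":0},
    {"delta_pos":[0,-18,-1],"turn":0},
  ],
)

```text
time_s: 8.65
tool_pos: [0.4876, 0.0229, 0.0846]
tool_rot: [180.0, 0.0, 2.0]
force: [0.6, -0.1, 1.7]
grip_width: 0.0404
```

```bash
python3 tilt.py t9
```

```text
8.7 [0.48756174 0.02341216 0.08463149] [1.79978486e+02 2.17126982e-02 2.05301663e+00] [1.05665492 0.56139698 2.09529293] 0.04046656729339275
```

View pics/t9.png

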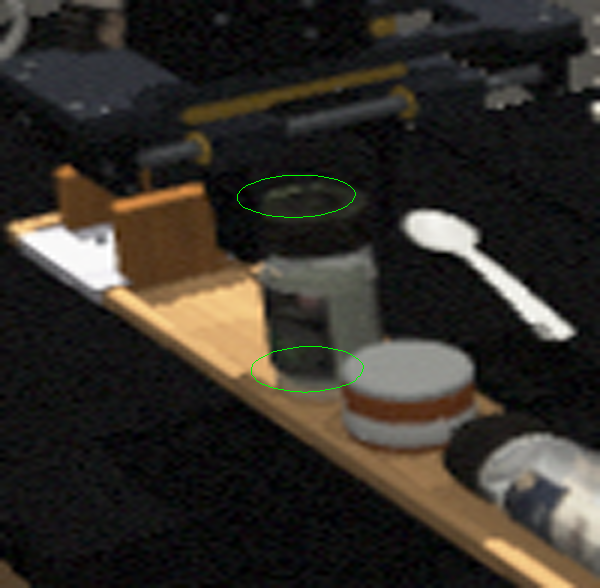

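Emit:
arm_command(
  steps=[
    {"delta_pos":[0,-3,0],"turn":0},
    {"delta_pos":[0,-3,0],"turn":0},
  ],
)

```text
time_s: 8.87
tool_pos: [0.4871, 0.0206, 0.0844]
tool_rot: [180.0, 0.1, 2.1]
force: [-0.3, 0.1, -0.0]
grip_width: 0.0405
```

Emit:
arm_command(
  steps=[
    {"delta_pos":[0,0,0],"turn":0},
    {"delta_pos":[0,0,0],"turn":0},
    {"delta_pos":[0,0,0],"turn":0},
    {"delta_pos":[0,0,0],"turn":0},
  ],
  gripper=58,
)

```text
time_s: 9.2
tool_pos: [0.4877, 0.0211, 0.0849]
tool_rot: [180.0, 0.0, 2.1]
force: [0.3, 0.8, -0.9]
grip_width: 0.0557
```

```bash
python3 tilt.py t10
```

```text
9.25 [0.48768265 0.02110248 0.08490095] [1.79998323e+02 8.69298254e-03 2.11202714e+00] [ 0.7837477   0.23616285 -0.70997556] 0.056707324647887976
```

View pics/t10.png

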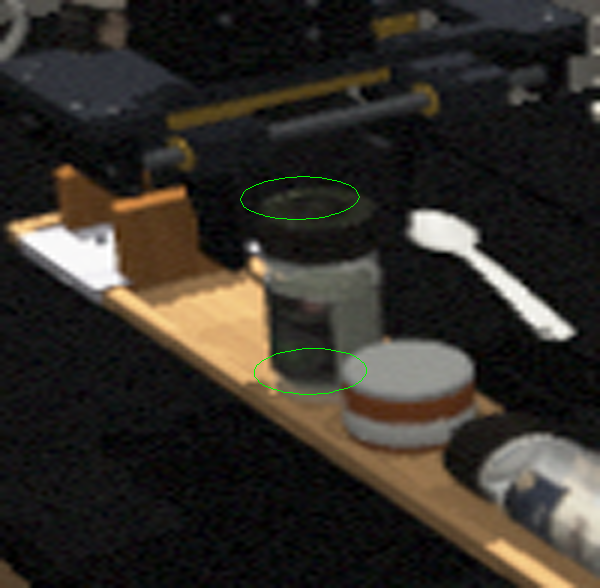

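Emit:
arm_command(
  steps=[
    {"delta_pos":[0,0,35],"turn":0},
    {"delta_pos":[0,0,65],"turn":0},
    {"delta_pos":[3,-37,65],"turn":0},
    {"delta_pos":[5,-77,65],"turn":0},
    {"delta_pos":[8,-117,30],"turn":0},
    {"delta_pos":[8,-117,-5],"turn":0},
    {"delta_pos":[8,-117,-5],"turn":0},
  ],
  gripper=62,
)

```text
time_s: 9.83
tool_pos: [0.4911, -0.0989, 0.0747]
tool_rot: [179.9, 0.5, 1.8]
force: [-1.8, -0.1, -0.9]
grip_width: 0.0623
```

```bash
python3 - <<'E'
from h import *
im=env.read_camera('wrist');o=env.get_obs();print(o['time_s'],o['tool_pos'],o['tool_rot'],o['force'])
c=cam('wrist',o)
for y in(-.0885,-.108):
    q=proj(c,[[.495-.0205,y,.0245],[.495,y,.045],[.495+.0205,y,.0245]]).astype(np.int32);cv2.polylines(im,[q],False,(0,255,0),1)
cv2.imwrite('pics/w11.png',im)
E
```

```text
9.8833 [ 0.49222372 -0.09711272  0.07666086] [179.97079766   0.45310643   1.91137368] [-1.16607039  1.17912125  0.04084502]
```

View pics/w11.png

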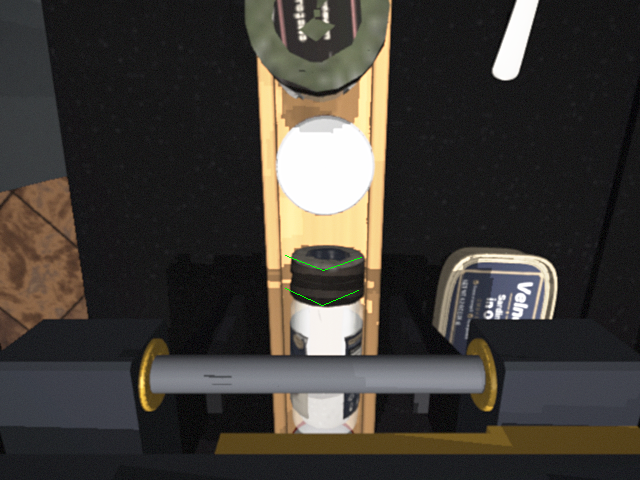

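Emit:
arm_command(
  steps=[
    {"delta_pos":[0,1,-25],"turn":0},
    {"delta_pos":[0,1,-48],"turn":0},
    {"delta_pos":[0,1,-64],"turn":0},
    {"delta_pos":[0,1,-64],"turn":0},
    {"delta_pos":[0,1,-64],"turn":0},
  ],
)

```text
time_s: 10.3
tool_pos: [0.4964, -0.0939, 0.0168]
tool_rot: [-180.0, -0.0, 2.2]
force: [0.5, -0.6, 0.4]
grip_width: 0.0622
```

Emit:
arm_command(
  steps=[
    {"delta_pos":[0,0,0],"turn":0},
    {"delta_pos":[0,0,0],"turn":0},
    {"delta_pos":[0,0,0],"turn":0},
    {"delta_pos":[0,0,0],"turn":0},
    {"delta_pos":[0,0,0],"turn":0},
    {"delta_pos":[0,0,0],"turn":0},
    {"delta_pos":[0,0,0],"turn":0},
  ],
  gripper=30,
  grip_force=4,
)

```text
time_s: 10.88
tool_pos: [0.4964, -0.0949, 0.0167]
tool_rot: [-180.0, -0.1, 2.1]
force: [-1.2, 1.0, 5.7]
grip_width: 0.0407
```

Emit:
arm_command(
  steps=[
    {"delta_pos":[0,0,5],"turn":0},
    {"delta_pos":[0,0,10],"turn":0},
    {"delta_pos":[0,0,15],"turn":0},
    {"delta_pos":[0,0,20],"turn":0},
    {"delta_pos":[0,0,25],"turn":0},
    {"delta_pos":[0,0,30],"turn":0},
    {"delta_pos":[0,0,35],"turn":0},
    {"delta_pos":[0,0,40],"turn":0},
  ],
)

```text
time_s: 11.55
tool_pos: [0.4958, -0.095, 0.0565]
tool_rot: [-180.0, -0.0, 2.1]
force: [0.7, 0.4, -1.3]
grip_width: 0.0407
```

Emit:
arm_command(
  steps=[
    {"delta_pos":[0,0,6],"turn":0},
    {"delta_pos":[0,0,12],"turn":0},
    {"delta_pos":[0,0,18],"turn":0},
    {"delta_pos":[0,0,24],"turn":0},
    {"delta_pos":[0,0,30],"turn":0},
    {"delta_pos":[0,0,34],"turn":0},
    {"delta_pos":[0,0,34],"turn":0},
  ],
)

```text
time_s: 12.13
tool_pos: [0.4966, -0.095, 0.0911]
tool_rot: [-180.0, -0.1, 2.1]
force: [0.5, 1.1, 3.7]
grip_width: 0.0401
```

```bash
python3 tilt.py t12
```

```text
12.1833 [ 0.49663592 -0.09487829  0.09096423] [-1.79985040e+02 -1.12937244e-01  2.11401134e+00] [-0.07592606  0.02661432  6.03998746] 0.040548395391410676
```

View pics/t12.png

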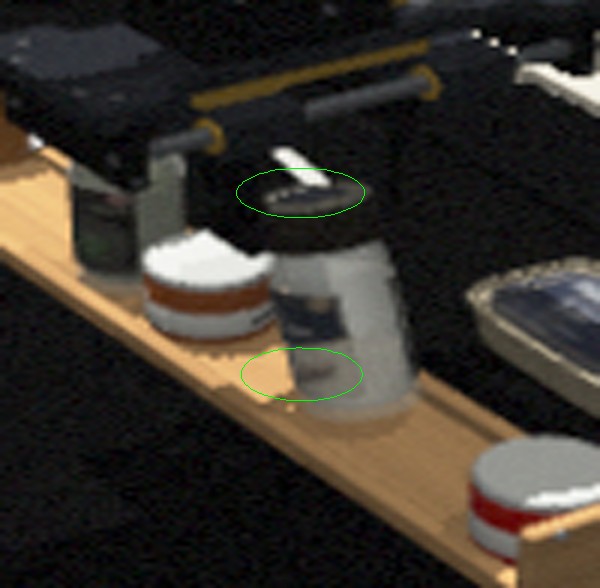

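Emit:
arm_command(
  steps=[
    {"delta_pos":[0,-4,0],"turn":0},
    {"delta_pos":[0,-8,-1],"turn":0},
    {"delta_pos":[0,-12,-1],"turn":0},
    {"delta_pos":[0,-16,-2],"turn":0},
    {"delta_pos":[0,-20,-2],"turn":0},
    {"delta_pos":[0,-22,-3],"turn":0},
    {"delta_pos":[0,-22,-3],"turn":0},
  ],
)

```text
time_s: 12.77
tool_pos: [0.4959, -0.1181, 0.087]
tool_rot: [180.0, -0.0, 2.0]
force: [-0.5, -0.7, 4.4]
grip_width: 0.0407
```

```bash
python3 tilt.py t13
```

```text
12.8167 [ 0.49590729 -0.11768273  0.08704368] [ 1.79968526e+02 -2.04843549e-02  2.05285172e+00] [ 0.41573054 -1.30777448  3.95442112] 0.04040377500635061
```

View pics/t13.png

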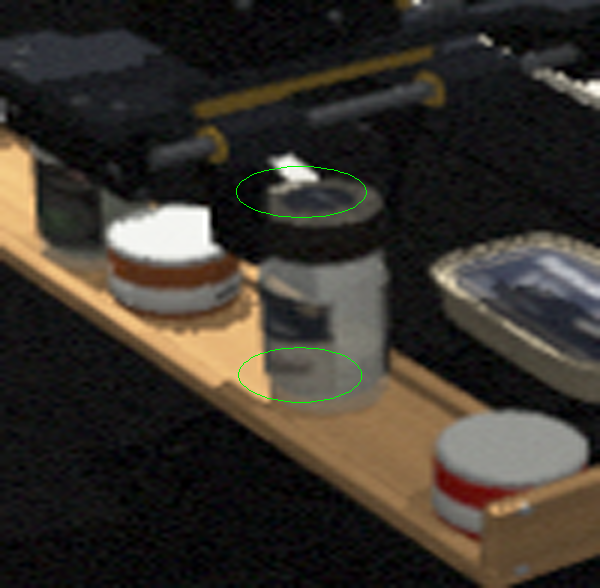

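Emit:
arm_command(
  steps=[
    {"delta_pos":[0,-3,0],"turn":0},
    {"delta_pos":[0,-6,-1],"turn":0},
    {"delta_pos":[0,-6,-1],"turn":0},
  ],
)

```text
time_s: 13.07
tool_pos: [0.4961, -0.1231, 0.086]
tool_rot: [-180.0, -0.0, 2.1]
force: [1.2, 0.9, 3.4]
grip_width: 0.0404
```

Emit:
arm_command(
  steps=[
    {"delta_pos":[0,0,0],"turn":0},
    {"delta_pos":[0,0,0],"turn":0},
    {"delta_pos":[0,0,0],"turn":0},
    {"delta_pos":[0,0,0],"turn":0},
    {"delta_pos":[0,0,0],"turn":0},
  ],
  gripper=58,
)

```text
time_s: 13.48
tool_pos: [0.4953, -0.1229, 0.0856]
tool_rot: [-180.0, 0.1, 2.1]
force: [0.0, 0.1, -0.2]
grip_width: 0.0569
```

```bash
python3 tilt.py t14
```

```text
13.5333 [ 0.49539891 -0.12291839  0.08569553] [-1.79995988e+02  4.07186816e-02  2.10507061e+00] [ 0.3246932  -0.89854342  0.40995072] 0.057242153346377986
```

View pics/t14.png

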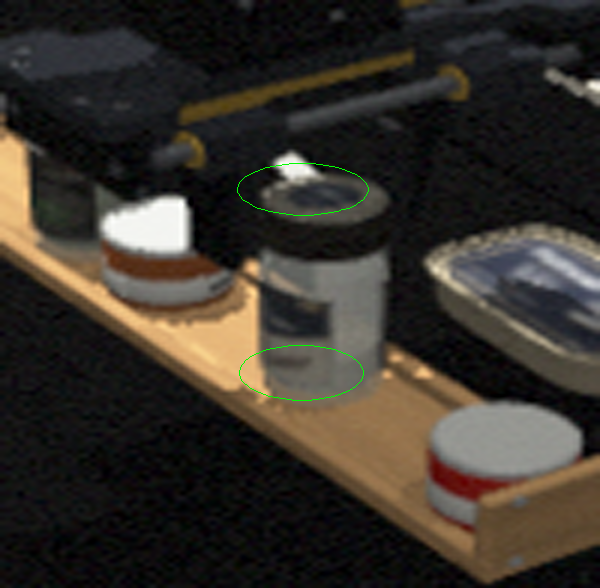

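Emit:
arm_command(
  steps=[
    {"delta_pos":[0,0,35],"turn":0},
    {"delta_pos":[0,0,65],"turn":0},
    {"delta_pos":[-1,40,70],"turn":0},
    {"delta_pos":[-3,80,70],"turn":0},
    {"delta_pos":[-4,120,70],"turn":0},
    {"delta_pos":[-6,160,70],"turn":0},
    {"delta_pos":[-8,200,70],"turn":0},
    {"delta_pos":[-10,240,70],"turn":0},
  ],
  gripper=62,
)

```text
time_s: 14.2
tool_pos: [0.4853, 0.1189, 0.1562]
tool_rot: [-180.0, -0.0, 2.1]
force: [0.8, 0.4, 0.4]
grip_width: 0.0619
```

Emit:
arm_command(
  steps=[
    {"delta_pos":[-1,30,-10],"turn":0},
    {"delta_pos":[-2,55,-35],"turn":0},
    {"delta_pos":[-2,62,-50],"turn":0},
    {"delta_pos":[-2,62,-50],"turn":0},
    {"delta_pos":[-2,62,-50],"turn":0},
  ],
)

```text
time_s: 14.62
tool_pos: [0.4831, 0.1784, 0.1053]
tool_rot: [179.9, 0.1, 2.1]
force: [-0.2, -0.4, 0.2]
grip_width: 0.0618
```

```bash
python3 look.py l15; python3 - <<'E'
from h import *
im=env.read_camera('wrist');o=env.get_obs()
cv2.imwrite('pics/w15.png',im);c=cam('wrist',o)
for k,z in(('stop_tab',.045),('stop_face',.03)):
  for d in env.landmark_of('wrist',k): print(k,d['p'],d['location'],onz(c,d['location'],z))
for s in('side','scene'):
  for d in env.landmark_of(s,'stop_tab'): print(s,d['p'],d['location'],onz(cam(s),d['location'],.045))
print(proj(c,[[.4835,.1795+i,.055] for i in(-.005,.005)]))
E
```

```text
14.7167 [0.4847472  0.17770957 0.10699349] [ 1.79998638e+02 -8.13003274e-02  1.98254231e+00] [0.58607477 0.23782854 0.17582608] 0.062028191212226746
stop_tab 0.78 [313.3, 256.0] [0.48279212 0.18312307 0.045     ]
stop_face 0.86 [315.8, 337.4] [0.4861711  0.12240111 0.03      ]
side 0.92 [271.7, 223.7] [0.47888412 0.17265301 0.045     ]
scene 0.69 [249.7, 272.6] [0.48256397 0.18530659 0.045     ]
[[313.97914703 276.70311324]
 [314.55136145 259.61973881]]
```

View pics/l15.png

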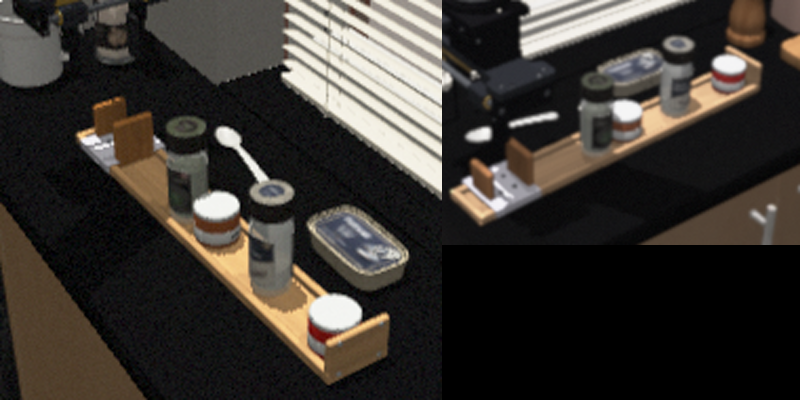

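View pics/w15.png

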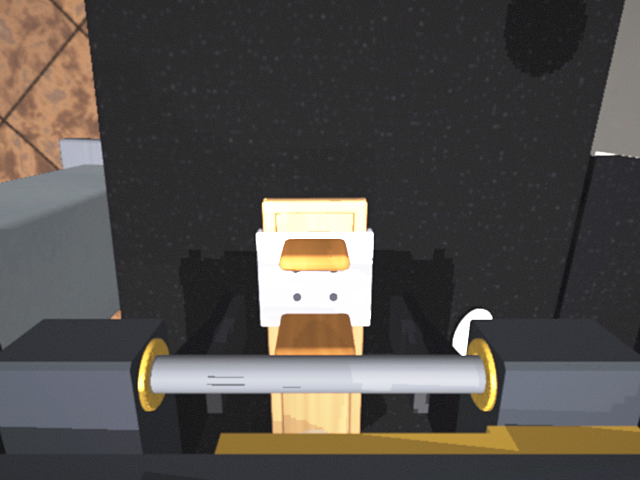

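Emit:
arm_command(
  steps=[
    {"delta_pos":[-1,5,-30],"turn":0},
    {"delta_pos":[-1,5,-60],"turn":0},
    {"delta_pos":[-1,5,-80],"turn":0},
    {"delta_pos":[-1,5,-80],"turn":0},
    {"delta_pos":[-1,5,-80],"turn":0},
  ],
)

```text
time_s: 15.38
tool_pos: [0.4824, 0.1833, 0.0257]
tool_rot: [179.9, 0.1, 2.1]
force: [1.6, 0.1, 0.4]
grip_width: 0.0616
```

Emit:
arm_command(
  steps=[
    {"delta_pos":[0,0,0],"turn":0},
    {"delta_pos":[0,0,0],"turn":0},
    {"delta_pos":[0,0,0],"turn":0},
    {"delta_pos":[0,0,0],"turn":0},
    {"delta_pos":[0,0,0],"turn":0},
    {"delta_pos":[0,0,0],"turn":0},
  ],
  gripper=30,
  grip_force=20,
)

```text
time_s: 15.88
tool_pos: [0.483, 0.1844, 0.027]
tool_rot: [-180.0, -0.0, 2.1]
force: [-2.7, -0.6, 5.5]
grip_width: 0.04
```

Emit:
arm_command(
  steps=[
    {"delta_pos":[0,-4,0],"turn":0},
    {"delta_pos":[0,-9,0],"turn":0},
    {"delta_pos":[1,-14,0],"turn":0},
    {"delta_pos":[1,-19,0],"turn":0},
    {"delta_pos":[1,-24,0],"turn":0},
    {"delta_pos":[1,-29,0],"turn":0},
    {"delta_pos":[1,-34,0],"turn":0},
    {"delta_pos":[1.5,-39,0],"turn":0},
  ],
)

```text
time_s: 16.55
tool_pos: [0.4845, 0.1457, 0.027]
tool_rot: [-179.9, -0.0, 2.1]
force: [-2.7, 2.1, 8.1]
grip_width: 0.04
```

Emit:
arm_command(
  steps=[
    {"delta_pos":[0,-5,0],"turn":0},
    {"delta_pos":[0.5,-10,0],"turn":0},
    {"delta_pos":[0.5,-15,0],"turn":0},
    {"delta_pos":[1,-20,0],"turn":0},
    {"delta_pos":[1,-25,0],"turn":0},
    {"delta_pos":[1,-29,0],"turn":0},
    {"delta_pos":[1.5,-33,0],"turn":0},
    {"delta_pos":[1.5,-36,0],"turn":0},
  ],
)

```text
time_s: 17.22
tool_pos: [0.4859, 0.1094, 0.0269]
tool_rot: [-179.9, -0.0, 2.1]
force: [-2.7, 1.8, 7.8]
grip_width: 0.0398
```

```bash
python3 look.py l16
```

```text
17.3167 [0.48593625 0.10872834 0.0269388 ] [-1.79967814e+02 -1.16484855e-02  2.07824879e+00] [-2.50405726 -0.1982859   7.61629012] 0.039508068051419605
```

View pics/l16.png

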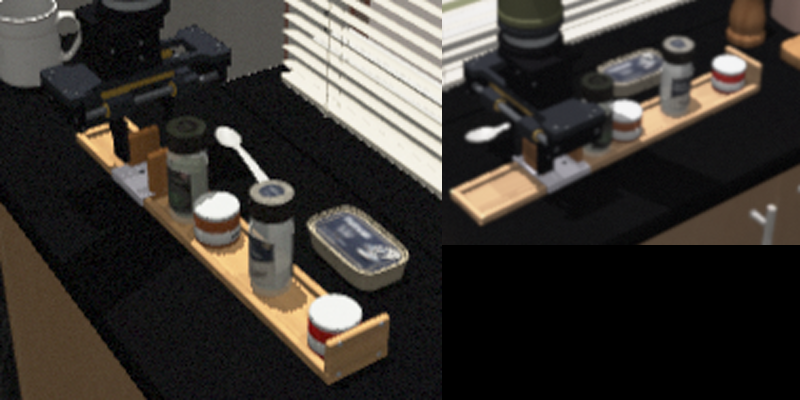

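Emit:
arm_command(
  steps=[
    {"delta_pos":[0,-2,0],"turn":0},
    {"delta_pos":[0,-4,0],"turn":0},
    {"delta_pos":[0,-6,0],"turn":0},
    {"delta_pos":[0.5,-9,0],"turn":0},
    {"delta_pos":[0.5,-12,0],"turn":0},
    {"delta_pos":[0.5,-15,0],"turn":0},
    {"delta_pos":[1,-18,0],"turn":0},
    {"delta_pos":[1,-21,0],"turn":0},
  ],
)

```text
time_s: 17.98
tool_pos: [0.4867, 0.0888, 0.0269]
tool_rot: [-179.9, 0.0, 2.1]
force: [-3.0, 3.5, 8.7]
grip_width: 0.0398
```

Emit:
arm_command(
  steps=[
    {"delta_pos":[0,-3,0],"turn":0},
    {"delta_pos":[0,-6,0],"turn":0},
    {"delta_pos":[0.5,-9,0],"turn":0},
    {"delta_pos":[0.5,-12,0],"turn":0},
    {"delta_pos":[0.5,-15,0],"turn":0},
    {"delta_pos":[0.5,-18,0],"turn":0},
    {"delta_pos":[1,-21,0],"turn":0},
    {"delta_pos":[1,-24,0],"turn":0},
  ],
)

```text
time_s: 18.65
tool_pos: [0.4877, 0.065, 0.0269]
tool_rot: [-179.9, 0.0, 2.1]
force: [-3.9, 2.5, 8.5]
grip_width: 0.0396
```

```bash
python3 look.py l17
```

```text
18.75 [0.48766944 0.06425554 0.02691814] [-1.79936486e+02  1.46982640e-02  2.09639995e+00] [-3.66870517  1.24511723  8.95884786] 0.039533301189727935
```

View pics/l17.png

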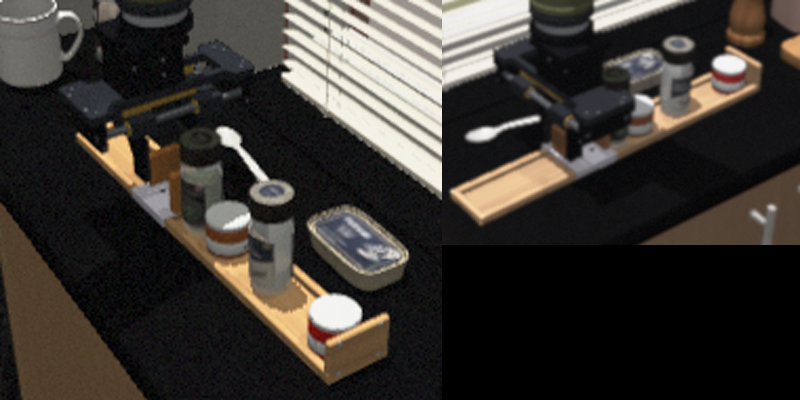

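Emit:
arm_command(
  steps=[
    {"delta_pos":[0,-3,0],"turn":0},
    {"delta_pos":[0,-6,0],"turn":0},
    {"delta_pos":[0.5,-9,0],"turn":0},
    {"delta_pos":[0.5,-12,0],"turn":0},
    {"delta_pos":[0.5,-15,0],"turn":0},
    {"delta_pos":[0.5,-18,0],"turn":0},
    {"delta_pos":[1,-21,0],"turn":0},
    {"delta_pos":[1,-24,0],"turn":0},
  ],
)

```text
time_s: 19.42
tool_pos: [0.4886, 0.041, 0.0269]
tool_rot: [-179.9, 0.0, 2.1]
force: [-3.6, 2.0, 8.7]
grip_width: 0.0399
```

Emit:
arm_command(
  steps=[
    {"delta_pos":[0,-3,0],"turn":0},
    {"delta_pos":[0,-6,0],"turn":0},
    {"delta_pos":[0.5,-9,0],"turn":0},
    {"delta_pos":[0.5,-12,0],"turn":0},
    {"delta_pos":[0.5,-15,0],"turn":0},
    {"delta_pos":[0.5,-18,0],"turn":0},
    {"delta_pos":[1,-21,0],"turn":0},
    {"delta_pos":[1,-24,0],"turn":0},
  ],
)

```text
time_s: 20.08
tool_pos: [0.4895, 0.0172, 0.0269]
tool_rot: [-179.9, 0.0, 2.1]
force: [-4.8, 3.2, 9.7]
grip_width: 0.0399
```

```bash
python3 look.py l18
```

```text
20.1833 [0.48959443 0.01638971 0.02692509] [-1.79918585e+02  2.51206273e-02  2.09098793e+00] [-3.6259658   1.94143225  9.57778575] 0.03961003166743168
```

View pics/l18.png

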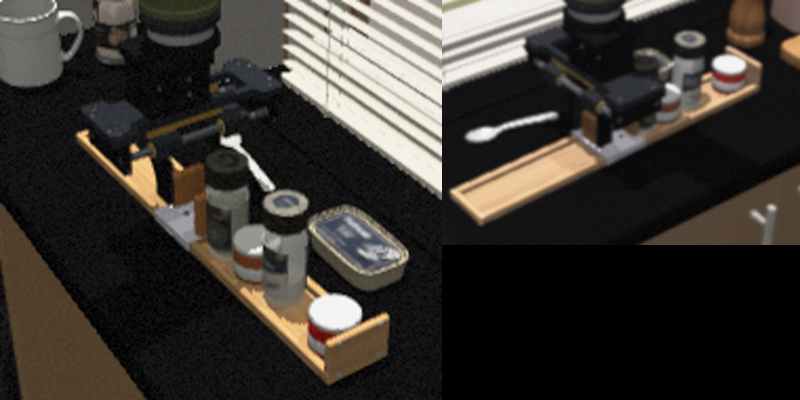

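Emit:
arm_command(
  steps=[
    {"delta_pos":[0,-3,0],"turn":0},
    {"delta_pos":[0,-6,0],"turn":0},
    {"delta_pos":[0.5,-9,0],"turn":0},
    {"delta_pos":[0.5,-12,0],"turn":0},
    {"delta_pos":[0.5,-15,0],"turn":0},
    {"delta_pos":[0.5,-18,0],"turn":0},
    {"delta_pos":[1,-21,0],"turn":0},
    {"delta_pos":[1,-24,0],"turn":0},
  ],
)

```text
time_s: 20.85
tool_pos: [0.4905, -0.0068, 0.0269]
tool_rot: [-179.9, 0.0, 2.1]
force: [-5.2, 3.4, 9.7]
grip_width: 0.0398
```

Emit:
arm_command(
  steps=[
    {"delta_pos":[0,-1,0],"turn":0},
    {"delta_pos":[0,-2,0],"turn":0},
    {"delta_pos":[0,-3,0],"turn":0},
    {"delta_pos":[0,-4,0],"turn":0},
    {"delta_pos":[0,-5,0],"turn":0},
    {"delta_pos":[0,-5,0],"turn":0},
  ],
)

```text
time_s: 21.35
tool_pos: [0.4907, -0.0121, 0.0269]
tool_rot: [-179.9, 0.0, 2.1]
force: [-3.8, 3.0, 9.2]
grip_width: 0.0399
```

```bash
python3 look.py l19
```

```text
21.45 [ 0.4906883  -0.01210483  0.02692189] [-1.79901391e+02  1.46856983e-02  2.11974762e+00] [-4.2369798   1.99019669  9.34284065] 0.03988115222209566
```

View pics/l19.png

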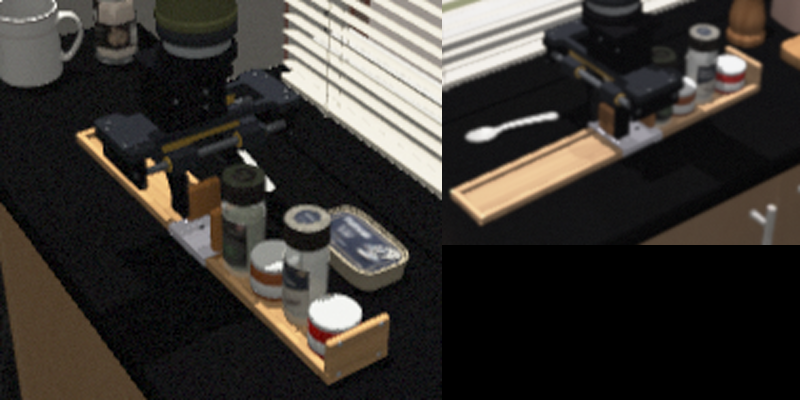

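Almost closed; creep until the y force rises.

Emit:
arm_command(
  steps=[
    {"delta_pos":[0,-1,0],"turn":0},
    {"delta_pos":[0,-1.5,0],"turn":0},
    {"delta_pos":[0,-2,0],"turn":0},
    {"delta_pos":[0,-2.5,0],"turn":0},
    {"delta_pos":[0,-3,0],"turn":0},
    {"delta_pos":[0,-3,0],"turn":0},
  ],
)

```text
time_s: 21.95
tool_pos: [0.4908, -0.015, 0.0269]
tool_rot: [-179.9, 0.0, 2.1]
force: [-3.8, 3.5, 9.9]
grip_width: 0.0401
```

Emit:
arm_command(
  steps=[
    {"delta_pos":[0,-0.5,0],"turn":0},
    {"delta_pos":[0,-1,0],"turn":0},
    {"delta_pos":[0,-1.5,0],"turn":0},
    {"delta_pos":[0,-2,0],"turn":0},
    {"delta_pos":[0,-2,0],"turn":0},
  ],
)

```text
time_s: 22.37
tool_pos: [0.4909, -0.017, 0.0269]
tool_rot: [-179.9, -0.0, 2.1]
force: [-3.3, 3.2, 9.3]
grip_width: 0.0397
```

Emit:
arm_command(
  steps=[
    {"delta_pos":[0,-0.5,0],"turn":0},
    {"delta_pos":[0,-1,0],"turn":0},
    {"delta_pos":[0,-1.5,0],"turn":0},
    {"delta_pos":[0,-1.5,0],"turn":0},
  ],
)

```text
time_s: 22.7
tool_pos: [0.4909, -0.0185, 0.0269]
tool_rot: [-179.9, -0.0, 2.1]
force: [-2.9, 2.6, 8.2]
grip_width: 0.0399
```

```bash
python3 look.py l20
```

```text
22.8 [ 0.49092201 -0.01848429  0.02693959] [-1.79898162e+02 -1.22378198e-02  2.12401453e+00] [-2.97291434  3.60211703  9.04355255] 0.0398412863946471
```

View pics/l20.png

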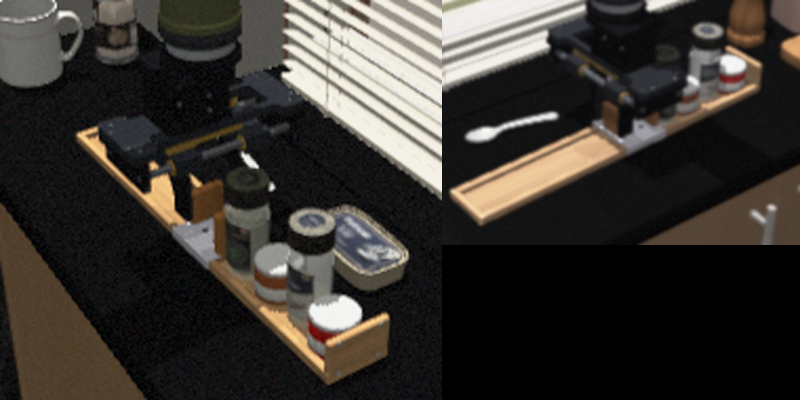

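Emit:
arm_command(
  steps=[
    {"delta_pos":[0,-0.5,0],"turn":0},
    {"delta_pos":[0,-1,0],"turn":0},
    {"delta_pos":[0,-1.5,0],"turn":0},
    {"delta_pos":[0,-2,0],"turn":0},
    {"delta_pos":[0,-2,0],"turn":0},
  ],
)

```text
time_s: 23.22
tool_pos: [0.491, -0.0202, 0.027]
tool_rot: [-179.9, -0.0, 2.1]
force: [-2.8, 3.6, 7.9]
grip_width: 0.04
```

Emit:
arm_command(
  steps=[
    {"delta_pos":[0,-0.5,0],"turn":0},
    {"delta_pos":[0,-1,0],"turn":0},
    {"delta_pos":[0,-1.5,0],"turn":0},
    {"delta_pos":[0,-2,0],"turn":0},
    {"delta_pos":[0,-2,0],"turn":0},
  ],
)

```text
time_s: 23.63
tool_pos: [0.491, -0.0214, 0.027]
tool_rot: [-179.8, -0.0, 2.1]
force: [-3.5, 5.1, 8.2]
grip_width: 0.0399
```

```bash
python3 look.py l21; python3 - <<'E'
from h import *
b=env.read_camera('side');cv2.imwrite('pics/z21.png',cv2.resize(b[240:360,290:420],(780,600),interpolation=cv2.INTER_CUBIC))
E
```

```text
23.7333 [ 0.49103867 -0.02144154  0.02695138] [-1.79830025e+02 -2.44995786e-02  2.14931739e+00] [-3.56574265  5.1426064   8.02255041] 0.039912644917383173
```

View pics/z21.png

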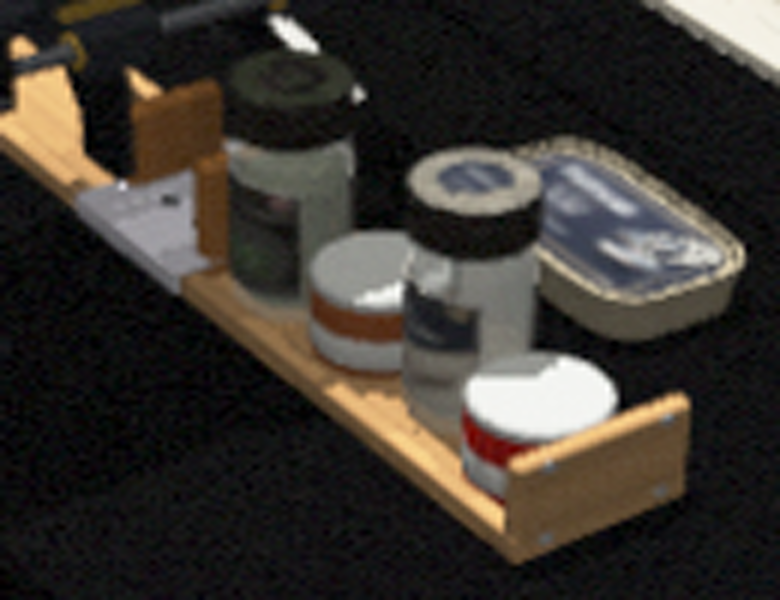

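Emit:
arm_command(
  steps=[
    {"delta_pos":[0,-0.5,0],"turn":0},
    {"delta_pos":[0,-1,0],"turn":0},
    {"delta_pos":[0,-1.5,0],"turn":0},
    {"delta_pos":[0,-2,0],"turn":0},
    {"delta_pos":[0,-2,0],"turn":0},
  ],
)

```text
time_s: 24.2
tool_pos: [0.491, -0.0216, 0.027]
tool_rot: [-179.7, -0.0, 2.2]
force: [-1.8, 8.7, 7.6]
grip_width: 0.0396
```

Emit:
arm_command(
  steps=[
    {"delta_pos":[0,-0.5,0],"turn":0},
    {"delta_pos":[0,-1,0],"turn":0},
    {"delta_pos":[0,-1.5,0],"turn":0},
    {"delta_pos":[0,-2,0],"turn":0},
    {"delta_pos":[0,-2,0],"turn":0},
  ],
)

```text
time_s: 24.62
tool_pos: [0.491, -0.0218, 0.027]
tool_rot: [-179.6, -0.0, 2.2]
force: [-2.8, 13.2, 8.3]
grip_width: 0.0394
```

```bash
python3 - <<'E'
from h import *
b=env.read_camera('side');cv2.imwrite('pics/z22.png',cv2.resize(b[240:360,290:420],(780,600),interpolation=cv2.INTER_CUBIC))
o=env.get_obs();print(o['time_s'],o['tool_pos'],o['force'])
E
```

```text
24.6667 [ 0.49105079 -0.02175042  0.0269787 ] [-2.99243761 12.55203213  8.80429426]
```

View pics/z22.png

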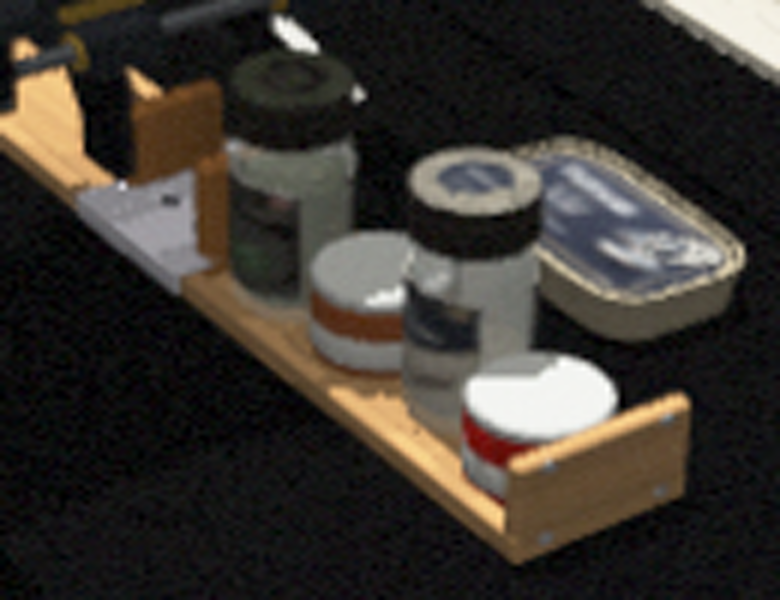

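Emit:
arm_command(
  steps=[
    {"delta_pos":[0,1.5,0],"turn":0},
    {"delta_pos":[0,3,0],"turn":0},
    {"delta_pos":[0,3,0],"turn":0},
  ],
)

```text
time_s: 24.92
tool_pos: [0.4911, -0.0216, 0.027]
tool_rot: [-179.8, -0.0, 2.2]
force: [-2.4, 6.1, 7.5]
grip_width: 0.0396
```

Emit:
arm_command(
  steps=[
    {"delta_pos":[0,0,0],"turn":0},
    {"delta_pos":[0,0,0],"turn":0},
    {"delta_pos":[0,0,0],"turn":0},
    {"delta_pos":[0,0,0],"turn":0},
    {"delta_pos":[0,0,0],"turn":0},
  ],
  gripper=62,
)

```text
time_s: 25.33
tool_pos: [0.4906, -0.025, 0.0258]
tool_rot: [180.0, 0.0, 2.1]
force: [-0.3, 0.4, -0.0]
grip_width: 0.0603
```

Emit:
arm_command(
  steps=[
    {"delta_pos":[0,0,15],"turn":0},
    {"delta_pos":[0,0,40],"turn":0},
    {"delta_pos":[0,0,75],"turn":0},
    {"delta_pos":[0,20,110],"turn":0},
    {"delta_pos":[0,40,145],"turn":0},
    {"delta_pos":[0,40,180],"turn":0},
    {"delta_pos":[0,40,210],"turn":0},
    {"delta_pos":[0,40,210],"turn":0},
  ],
)

```text
time_s: 26.0
tool_pos: [0.4943, 0.0158, 0.2424]
tool_rot: [-179.9, -0.6, 2.1]
force: [0.2, 0.1, 0.4]
grip_width: 0.0623
```

```bash
python3 - <<'E'
from h import *
b=env.read_camera('side');cv2.imwrite('pics/z23.png',cv2.resize(b[220:360,270:420],(640,597),interpolation=cv2.INTER_CUBIC))
s=env.read_camera('scene');cv2.imwrite('pics/c23.png',cv2.resize(s[180:300,220:420],(800,480),interpolation=cv2.INTER_CUBIC))
w=env.read_camera('wrist');cv2.imwrite('pics/w23.png',w)
o=env.get_obs();print(o['time_s'],o['tool_pos'],o['force'])
for n in('wrist','side','scene'):
  c=cam(n)
  for k,z in(('stop_face',.03),('stop_tab',.045),('tall_jar_a',.004),('low_jar_a',.004),('tray',0)):
    for d in env.landmark_of(n,k): print(n,k,round(d['p'],2),np.round(onz(c,d['location'],z)*1e3))
E
```

```text
26.15 [0.4905436  0.01522408 0.23550438] [-1.00390649 -0.29102611  0.31790239]
wrist stop_face 0.84 [492. -82.  30.]
wrist stop_tab 0.64 [491. -21.  45.]
wrist tall_jar_a 0.98 [ 490. -104.    4.]
wrist tall_jar_a 0.87 [ 499. -192.    4.]
wrist tall_jar_a 0.38 [ 590. -135.    4.]
wrist tray 0.97 [492. -28.   0.]
side stop_face 0.6 [497. -83.  30.]
side stop_face 0.46 [ 568. -374.   30.]
side stop_tab 0.89 [487. -27.  45.]
side tall_jar_a 0.75 [ 490. -110.    4.]
side tall_jar_a 0.73 [ 507. -184.    4.]
side tall_jar_a 0.45 [514.  29.   4.]
side low_jar_a 0.91 [ 502. -143.    4.]
side low_jar_a 0.79 [ 499. -232.    4.]
side tray 0.97 [480. -35.   0.]
scene stop_face 0.81 [503. -95.  30.]
scene stop_face 0.2 [ 471. -118.   30.]
scene stop_tab 0.94 [491. -23.  45.]
scene stop_tab 0.52 [ 441. -171.   45.]
scene tall_jar_a 0.96 [ 495. -101.    4.]
scene tall_jar_a 0.65 [ 502. -195.    4.]
scene tall_jar_a 0.56 [571. 381.   4.]
scene low_jar_a 0.76 [ 497. -139.    4.]
scene low_jar_a 0.5 [ 510. -235.    4.]
scene tray 0.87 [491. -28.   0.]
```

View pics/z23.png

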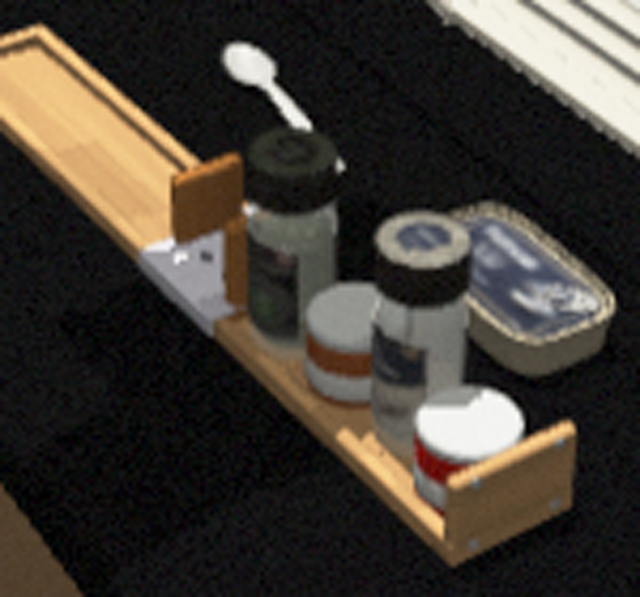

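View pics/w23.png

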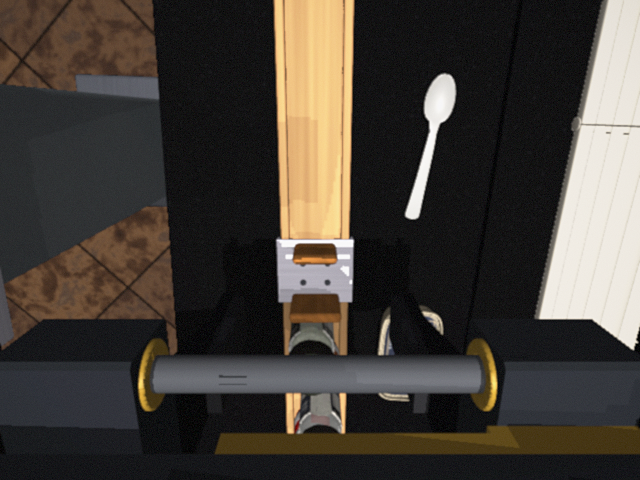

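View pics/c23.png

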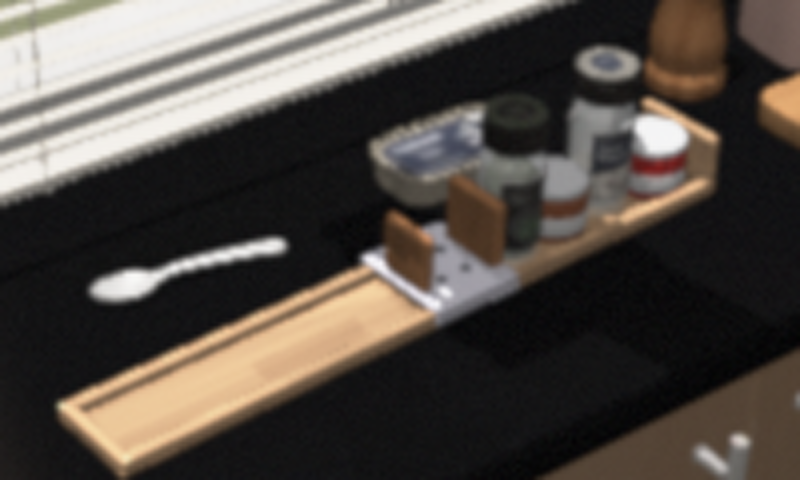

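```bash
python3 - <<'E'
from h import *
b=env.read_camera('side');c=cam('side')
print(env.get_obs()['time_s']); print(env.sign_off())
E
```

```text
26.95
the job is handed in; nothing more can be done
None
```

Both tall jars are standing upright in the lane again, and the stop is closed up against the row. The job was handed in at about 27 s on the robot's clock, with the gripper open and lifted clear.

- **Jars:** I pinched each tall jar lightly at the cap and lifted, so it swung nearly upright. I then moved the top over with the foot on the floor until it stood straight, and let go. The final pictures show both upright, in the order end board, low jar, tall jar, low jar, tall jar, stop.
- **Stop:** I pinched its tab and slid it slowly until it stalled with the force along the lane at about 13 N, so the row was tight. I backed off the push before opening. After release the tab was still at about the position where it stalled.
- **Gap:** The wrist camera puts the stop face about 173 mm from the end board; four touching jars need 174 mm.
- **Disagreement between cameras:** The scene camera's detector put the stop face 13 mm nearer the end board. That would be tighter than the jars can fit, so I took it as a false reading. The other two cameras and the tab position agree with each other.
- **Surroundings:** The tin, the pepper mill and the spoon look unmoved in the last close-up pictures. The mug and honey jar are outside those, and I did not re-measure any of the things round the tray.

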